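Clip the hanging check weight onto the dial scale

TASK

Check the hanging scale with the check weight that has the snap hook: only its hook stands out of the wooden block, so lift it out, stand it upright on the bench clear of the block, let go, and take it again another way that leaves the hook free. Push the hook onto the scale's load ring until the spring gate has let the ring in and flicked shut behind it, ease the weight down gently so that the scale is not jerked, and let go, so that the weight hangs still on the ring. Leave the two knob weights, the jar and the forceps where they are.

Things in the scene. Friction and masses are not known exactly. Their poses are not given: they have to be found in the camera images.
- weight_mid (a point): Centre of the check weight's steel cylinder, 40 mm across, 40 mm tall (point 20 mm above its flat underside); about 0.47 kg, 102.5 mm tall with its hook. z up its axis; y to the side of the hook's throat and gate; x square to the hook's flat plane. Stood on the bench it can be taken with the gripper tilted about 45 degrees, coming from its x or -x side, fingers closing along y.
- hook_top (a point): Top of the check weight's snap hook, 82.5 mm above weight_mid, same axes. The hook is of 9 mm round steel bar, stands in the y-z plane, is 42 mm wide and 62.5 mm high; spine on -y, bow on top. At the start only its upper 36 mm stands out of the block, so only the hook can be held; a gripper over the hook is in the way of ring and scale.
- hook_nose (a point): Lower end of the hook's nose, which comes down from the bow on the +y side: 57 mm above weight_mid and 16.5 mm out along y, 9 mm thick. The gap below it is closed by the gate. To get in, the ring's wire must pass just below it, its centre 4 to 12 mm below this point (about 6 is good), so that the bow goes through the ring's hole.
- hook_seat (a point): Where the centre of the ring's wire rests inside the top of the hook when the weight hangs: on the weight's axis, 70.5 mm above weight_mid and 13.5 mm above the end of the nose, same axes. The wire is past the nose once its centre is less than 9 mm from the weight's axis; then lowering the hook lets the wire rise to this point.
- gate (a joint): Spring gate of the hook (rad): a 7 mm bar 23 mm long, hinged at its lower end 16.5 mm out along y and 33 mm above weight_mid. 0 = shut; swings only inwards, to 0.85, and springs back. About 2 N at its top starts it, about 4 N opens it enough; it flicks shut when the wire has risen past it into the bow.
- ring_bar (a point): Lowest point of the scale's upright steel load ring, at its wire's centre (wire 6 mm, hole 36 mm, 48 mm over all). z up; y square to the ring's plane, pointing away from the robot's side to the stand's column 135 mm behind: the hook goes on along y, from the robot's side. The ring gives only downwards. The space before, beside and below it is free.
- dial_mid (a point): Centre of the round double-faced dial scale the ring hangs from, 118 mm above the unloaded ring_bar: 103 mm across, 44 mm thick, faces to x and -x; x points to the column (16 mm rod, 0.43 m tall, 135 mm behind). An arm 80 mm above runs back to it. The stand's base plate is 10 mm thick, 150 mm wide in y, reaching 73 mm to -x and 163 mm to x.
- load_ring (a joint): How far the ring is pulled down out of the scale (m); the dial's pointer shows it. Spring 600 N/m: about 0.0007 with nothing on it, 0.0077 to 0.0089 with the check weight hanging still, end stop 0.020. Past 0.0125 counts as jerked or overloaded: letting the whole weight drop onto the ring would do that.
- check_weight: The check weight, same axes as weight_mid; origin at the centre of its flat underside.
- weight_block: fixed wooden block 132 x 132 x 74 mm with four round wells 44 mm wide and 66 mm deep, at 31 mm either way from the centre; origin at the centre of its underside. Three wells hold weights, one is empty.
- knob_weight_a_mid (a point): centre of the cylinder of a plain weight with a knob and no hook (40 mm across, cylinder 42 mm, 57 mm tall in all), sunk in a well of the block. To be left alone.
- knob_weight_b_mid (a point): centre of the cylinder of a second, shorter plain knob weight (40 mm across, cylinder 30 mm, 45 mm tall in all), sunk in a well. To be left alone.
- reagent_jar_mid (a point): centre of an amber glass jar with a black cap, 54 mm across and 75 mm tall, standing on the bench (this point is 37 mm up). To be left alone.
- forceps_mid (a point): middle of steel forceps lying flat on the bench, about 130 mm long along x, 13 mm wide, 6 mm thick. To be left alone.

How it is judged:
By the outcome, as a careful person would: the job done as asked, in the order asked, and still so for the second after the job is handed in, with the robot touching nothing.
It also fails if it takes over 67 s, if anything falls off the work surface, if the arm or the gripper's body presses on something with over 40 N, if the wrist force passes 120 N, or if a joint passes its speed limit or range.

ROBOT

A 6-joint arm with a two-finger parallel gripper is mounted at the origin on the work surface. World frame = base frame: x ahead of the robot, y to its left, z up, the work surface at z = 0. Lengths are in m, angles in rad, forces in N, time in s.
With the tool pointing down it reaches from about 0.35 to 0.975 m from the base axis. Payload 4.9 kg.
Tool frame: the origin (TCP) lies on the centre line of the jaws, within the pads' length; the fingertips stand 14 mm ahead of it and the grasp point (between the pads) lies 5 mm behind it; z points along the fingers, y is the line along which they close (so a half turn about z gives the same grasp; the last joint's range is limited). The gripper opens to 85 mm and grips with 20 to 120 N. Pads are 22 mm wide; open, the fingers measure 114 mm over their backs; the gripper's body (76 mm by 85 mm) begins 54 mm behind the grasp point. The pads swing forward as they close: fully open they stand 13 mm farther back than shut.
Start: joints at [-1.426, 0.053, 1.613, -0, 1.476, -0.119], TCP at [0.163, -0.603, 0.245] pointing down, gripper open.
Joint ranges: [-3.01, 3.01], [-1.01, 2.22], [0.06, 2.58], [-1.02, 4.17], [0.09, 2.62], [-3.14, 3.14]. Speed limits (rad/s): [2.57, 2.57, 3.14, 3.14, 3.14, 3.14].

INTERFACE

Orientations are given as a unit quaternion [w, x, y, z].
In Python, from plant import * gives the robot as it stands.
- The arm moves only by the tool send_rows, never from a script. Its argument "steps" is a list of rows, each an object with "translation": the shift along the tool's x, y, z in cm, a list of three; "delta_rot": the turn, a rotation vector about the tool's x, y, z in rad, a list of three; "jaw": the finger opening in cm, from 0 to 8.54. In form: [{"translation": [dx, dy, dz], "delta_rot": [rx, ry, rz], "jaw": jaw}, ...]. A call has exactly 8 rows; each row is the pose to reach, as a shift and turn from the pose commanded when the call began, along the tool's axes at that moment; what a row does not reach only later rows make up. A row lasts 1/10 s, in which the tool goes at most 50 mm and 8.59 degrees, less where a joint would pass 70% of its speed; a pose out of reach is approached as far as the arm can. A call with a gripper value outside its range is refused whole. The fingers move at their own pace and stop on an object; the grip force is fixed at half the most. Time passes only in rows, so rows that repeat a pose let the fingers close, or fill a call up. It gives the time, the measured TCP pose, the force, the opening and the grip force at its end, in the units of the state.
- state(): the state, without advancing time (a new reading comes with each control period).
- grab_frame(name): name is "scene" or "top" or "wrist"; returns a dict with "pixels" (480x640x3 uint8, blue, green, red), "range_z" (480x640 float32, m along the optical axis (not along the pixel's ray), 0 where there is no reading), "fx", "fy", "cx", "cy" (pixels), "dist" ([k1, k2, p1, p2, k3] as OpenCV has them; the pictures are not rectified), "rvec" (rotation vector, rad) and "tvec" (3), from world to camera coordinates, as OpenCV has them. Camera axes: x right, y down, z forward; pixel columns grow to the right and rows downward; lengths in m; the calibration is good to about 2 mm. A picture is of the moment at which its call begins.
- job_done(): hands the job in; it is judged then, once.
The state is a dict: "time": time; "joint_pos": joint angles; "joint_vel": joint speeds; "joint_efforts": joint torques, N m; "tool_pos": TCP position; "tool_rot": TCP orientation; "contact_force": force on the tool from outside, world axes, zero at the start; "ft_torque": the same for the moment, N m; "gripper_width": opening from 0.0 (shut) to 1.0 (fully open); "grasp_force": force on a finger pad.
Only numpy, scipy, OpenCV 4.12 (cv2) and the standard library are available. Lean on these libraries where they do the work, as an engineer would, in place of code of your own. Each camera call takes 0.05 s, during which the arm holds its last target. There are 200 camera calls.

## Working session

There is one attempt and no reset: what is moved stays moved. The work goes in short steps, Python scripts to look and compute and a tool call to move; the robot and the scene stay as the last step left them, time stands still between calls to the robot, and variables do not carry over. Pictures are saved under pics/ and viewed, at most 13 in all, crops included, and the job is handed in when it is done.

Besides the shell and the picture viewer there is one more tool, called after "Request:" as name(argument=value, ...), one argument or row to a line, values as JSON. send_rows: Moves the arm, as the interface text tells. Its arguments: {"type":"object","properties":{"steps":{"type":"array","items":{"type":"object","properties":{"translation":{"type":"array","items":{"type":"number"}},"delta_rot":{"type":"array","items":{"type":"number"}},"jaw":{"type":"number"}}}}},"required":["steps"]}

```bash
mkdir -p pics; ls; cat > h.py <<'E'
from plant import *
import numpy as np, cv2
from scipy.spatial.transform import Rotation as R
def grab(name,png=None):
    f=grab_frame(name); f={k:(np.array(v) if isinstance(v,list) else v) for k,v in f.items()}
    if png: cv2.imwrite('pics/'+png,f['pixels'])
    return f
def K(f): return np.array([[f['fx'],0,f['cx']],[0,f['fy'],f['cy']],[0,0,1.]])
def cam(f):
    Rm=cv2.Rodrigues(np.array(f['rvec'],float))[0]; t=np.array(f['tvec'],float).ravel(); return Rm,t
def ray(f,uv):
    Rm,t=cam(f); p=cv2.undistortPoints(np.array(uv,float).reshape(-1,1,2),K(f),np.array(f['dist'],float)).reshape(-1,2)
    d=np.c_[p,np.ones(len(p))]@Rm; return -Rm.T@t,d
def onz(f,uv,z):
    c,d=ray(f,uv); return c+d*((z-c[2])/d[:,2])[:,None]
def cloud(f,uv):
    uv=np.array(uv,int).reshape(-1,2); c,d=ray(f,uv); z=f['range_z'][uv[:,1],uv[:,0]]; return c+d*z[:,None]
def proj(f,P): return cv2.projectPoints(np.array(P,float).reshape(-1,3),np.array(f['rvec'],float),np.array(f['tvec'],float),K(f),np.array(f['dist'],float))[0].reshape(-1,2)
def tool():
    s=state(); q=s['tool_rot']; return np.array(s['tool_pos']),R.from_quat([q[1],q[2],q[3],q[0]])
def go(p,M):
    """delta to world pos p, rotation M (Rotation) in tool axes: cm, rad"""
    p0,r0=tool(); return np.round(r0.inv().apply(np.array(p)-p0)*100,2), np.round((r0.inv()*M).as_rotvec(),3)
E
python3 - <<'E'
from h import *
a=grab('scene','s0.png'); b=grab('top','t0.png')
for f in(a,b): print(f['fx'],-cam(f)[0].T@cam(f)[1], cam(f)[0][2])
p,r=tool();print(p,r.as_matrix().round(3));print(state())
E
```

```text
pics
544.0100908944352 [ 1.04261164 -0.88645829  1.02623718] [-0.34083038  0.67773563 -0.6515436 ]
518.9500845650208 [0.50513502 0.01758959 1.48338518] [ 0.06365043 -0.012541   -0.99789345]
[ 0.16292467 -0.60282779  0.24415633] [[ 0.965  0.261 -0.   ]
 [ 0.261 -0.965  0.002]
 [ 0.    -0.002 -1.   ]]
{'time': 0.1, 'joint_pos': array([-1.42594349e+00,  5.33355955e-02,  1.61415981e+00,  7.99196401e-06,
        1.47601975e+00, -1.19027206e-01]), 'joint_vel': array([ 0.00030134, -0.00127784, -0.00237028, -0.00144673,  0.00181862,
        0.00022299]), 'joint_efforts': array([ 4.05279234e-04, -3.94906211e+01, -3.71361279e+01, -9.72126418e-05,
        3.89600420e-03, -2.27763587e-05]), 'tool_pos': array([ 0.16292467, -0.60282779,  0.24415633]), 'tool_rot': array([-9.61225247e-04,  9.91308127e-01,  1.31557111e-01, -8.43480105e-06]), 'contact_force': array([-0.28488728, -0.3028422 ,  0.29131044]), 'ft_torque': array([ 0.02850765, -0.00691053, -0.06370782]), 'grasp_force': 0.0, 'gripper_width': 0.998848301870098}
```

View pics/s0.png

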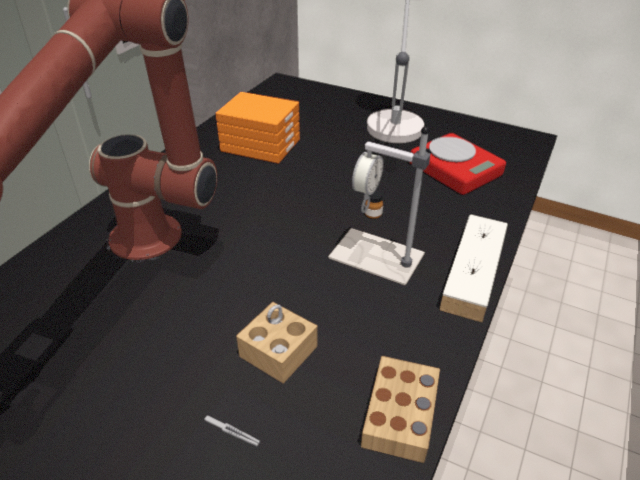

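View pics/t0.png

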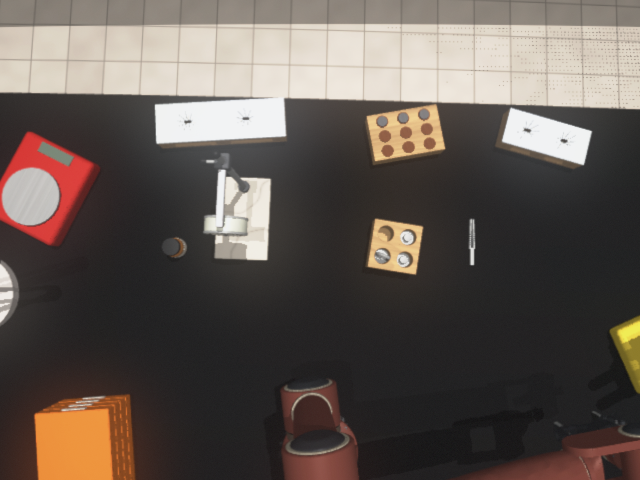

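The scene view shows the block at (278,340) with the hook in its back-left well (275,315), and the scale dial at (368,173). In the top view the block is at (395,247), the hook at (382,257), and the scale at (225,225).

```bash
python3 - <<'E'
from h import *
F={n:grab(n) for n in('scene','top')}
def reg(f,x0,x1,y0,y1):
    g=np.array([(u,v) for v in range(y0,y1) for u in range(x0,x1)]); P=cloud(f,g); ok=f['range_z'][g[:,1],g[:,0]]>0; return P[ok],g[ok]
for n,b in(('top',(355,440,205,285)),('scene',(225,330,290,385))):
    P,g=reg(F[n],*b)
    m=(P[:,2]>.068)&(P[:,2]<.08)
    r=cv2.minAreaRect(P[m][:,:2].astype(np.float32)); print(n,'block',r,P[m].mean(0),m.sum())
    m=(P[:,2]>.083)&(P[:,2]<.13); H=P[m]
    c=H[:,:2].mean(0);w,V=np.linalg.eigh(np.cov(H[:,:2].T));print('hook',m.sum(),c,H[:,2].max(),np.sqrt(w),V[:,1],g[m].mean(0))
    q=(H[:,:2]-c)@V[:,1]; print('ext',q.min(),q.max())
for n,b in(('top',(190,275,145,265)),('scene',(330,430,130,280))):
    P,g=reg(F[n],*b)
    for lo,hi in((.1,.2),(.2,.25),(.25,.36),(.36,.42)):
        m=(P[:,2]>lo)&(P[:,2]<hi)
        if m.sum(): print(n,lo,m.sum(),P[m].min(0).round(3),P[m].max(0).round(3),P[m].mean(0).round(3))
    m=(P[:,2]>.006)&(P[:,2]<.014);r=cv2.minAreaRect(P[m][:,:2].astype(np.float32));print('base',r)
a=cv2.resize(F['scene']['pixels'][140:230,330:430],(400,360),interpolation=2)
b=cv2.resize(F['top']['pixels'][210:285,355,None] if 0 else F['top']['pixels'][205:285,355:444],(400,360),interpolation=2)
cv2.imwrite('pics/c1.png',np.hstack([a,b]))
E
```

```text
top block ((0.5778148174285889, -0.19223788380622864), (0.13375580310821533, 0.13203290104866028), 82.01959991455078) [ 0.57790048 -0.19236153  0.07430399] 1486
hook 53 [ 0.55320485 -0.15639858] 0.11542948149605392 [0.00757297 0.01934918] [-0.09312485  0.99565444] [383.1509434  254.66037736]
ext -0.08263841233655853 0.03679383505536698
scene block ((0.5794833898544312, -0.19219431281089783), (0.13770820200443268, 0.13713319599628448), 82.4302749633789) [ 0.58263625 -0.19707216  0.07257287] 1770
hook 86 [ 0.55416752 -0.16004815] 0.11293705327278858 [0.0024048  0.01232447] [0.41849549 0.90821887] [274.10465116 309.96511628]
ext -0.017449827697137 0.023029551413762096
top 0.1 57 [0.734 0.226 0.1  ] [0.748 0.24  0.2  ] [0.738 0.23  0.152]
top 0.2 39 [0.587 0.226 0.201] [0.746 0.28  0.248] [0.699 0.234 0.23 ]
top 0.25 1386 [0.585 0.185 0.251] [0.76  0.288 0.36 ] [0.64  0.233 0.324]
top 0.36 180 [0.618 0.218 0.36 ] [0.759 0.251 0.414] [0.738 0.231 0.371]
base ((0.6916569471359253, 0.2671465277671814), (0.343866765499115, 0.24192140996456146), 1.6130956411361694)
scene 0.1 265 [0.605 0.212 0.101] [0.75  0.261 0.2  ] [0.703 0.229 0.158]
scene 0.2 278 [0.586 0.185 0.201] [0.751 0.286 0.25 ] [0.665 0.224 0.232]
scene 0.25 1568 [0.584 0.18  0.25 ] [0.761 0.288 0.36 ] [0.656 0.221 0.312]
scene 0.36 218 [0.726 0.214 0.36 ] [0.759 0.247 0.419] [0.744 0.228 0.382]
base ((0.5168737769126892, 0.5322399139404297), (0.36947163939476013, 0.8476600646972656), 18.484130859375)
```

View pics/c1.png

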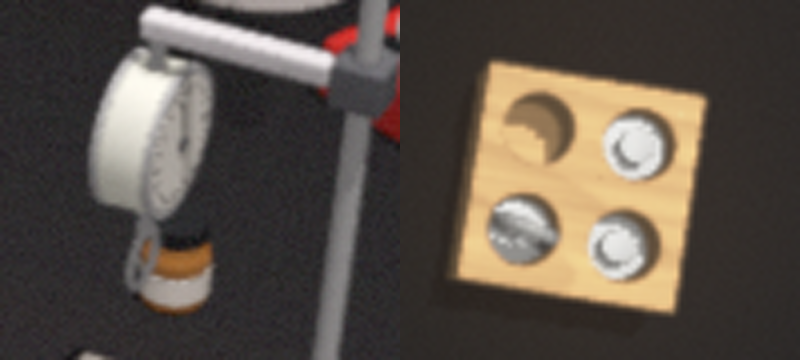

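The left crop shows the narrow dial with its ring below at about (143,255). The right crop shows the hook in the near-left well at about (522,228), lying diagonally across the well. I'll move above the hook and look from close by.

Request:
send_rows(
  steps=[
    {"translation":[49.3,-32.9,-4],"delta_rot":[0,0,-0.87],"jaw":8.5},
    {"translation":[49.3,-32.9,-4],"delta_rot":[0,0,-0.87],"jaw":8.5},
    {"translation":[49.3,-32.9,-4],"delta_rot":[0,0,-0.87],"jaw":8.5},
    {"translation":[49.3,-32.9,-4],"delta_rot":[0,0,-0.87],"jaw":8.5},
    {"translation":[49.3,-32.9,-4],"delta_rot":[0,0,-0.87],"jaw":8.5},
    {"translation":[49.3,-32.9,-4],"delta_rot":[0,0,-0.87],"jaw":8.5},
    {"translation":[49.3,-32.9,-4],"delta_rot":[0,0,-0.87],"jaw":8.5},
    {"translation":[49.3,-32.9,-4],"delta_rot":[0,0,-0.87],"jaw":8.5},
  ],
)

```text
time: 1.0
tool_pos: [0.4266, -0.3011, 0.2724]
tool_rot: [0.0, 0.844, 0.537, 0.0]
contact_force: [0.5, -0.1, 0.6]
gripper_width: 0.995
grasp_force: 0.0
```

Request:
send_rows(
  steps=[
    {"translation":[18.4,5.3,-0.8],"delta_rot":[0,0,0],"jaw":8.5},
    {"translation":[18.4,5.3,-0.8],"delta_rot":[0,0,0],"jaw":8.5},
    {"translation":[18.4,5.3,-0.8],"delta_rot":[0,0,0],"jaw":8.5},
    {"translation":[18.4,5.3,-0.8],"delta_rot":[0,0,0],"jaw":8.5},
    {"translation":[18.4,5.3,-0.8],"delta_rot":[0,0,0],"jaw":8.5},
    {"translation":[18.4,5.3,-0.8],"delta_rot":[0,0,0],"jaw":8.5},
    {"translation":[18.4,5.3,-0.8],"delta_rot":[0,0,0],"jaw":8.5},
    {"translation":[18.4,5.3,-0.8],"delta_rot":[0,0,0],"jaw":8.5},
  ],
)

```text
time: 1.8
tool_pos: [0.5509, -0.1597, 0.2801]
tool_rot: [-0.0, 0.844, 0.536, -0.0]
contact_force: [0.8, -1.0, -0.5]
gripper_width: 0.993
grasp_force: 0.0
```

```bash
python3 - <<'E'
from h import *
f=grab('wrist','w1.png'); print(-cam(f)[0].T@cam(f)[1],cam(f)[0][2],f['fx']); p,r=tool();print(p,r.as_matrix().round(3))
g=np.array([(u,v) for v in range(0,480) for u in range(0,640)]); P=cloud(f,g); ok=(f['range_z'].ravel()>0)
m=ok&(P[:,2]>.08)&(P[:,2]<.12)&(abs(P[:,0]-.553)<.035)&(abs(P[:,1]+.157)<.035)
H=P[m];print(m.sum(),H.min(0),H.max(0),g[m].min(0),g[m].max(0))
c=H[:,:2].mean(0);w,V=np.linalg.eigh(np.cov(H[:,:2].T));print(c,V[:,1],np.sqrt(w))
e=V[:,1];q=(H[:,:2]-c)@e;n=(H[:,:2]-c)@V[:,0]
print('ext',q.min(),q.max(),n.min(),n.max())
for lo in np.arange(-.024,.026,.004):
    k=(q>lo)&(q<lo+.004)
    if k.sum():print(round(lo,3),k.sum(),H[k,2].min().round(3),H[k,2].max().round(3),n[k].mean().round(4))
m=ok&(P[:,2]>.068)&(P[:,2]<.08);print(cv2.minAreaRect(P[m][:,:2].astype(np.float32)))
E
```

```text
[ 0.58159208 -0.09060021  0.4082653 ] [-0.12679631 -0.26738196 -0.9552118 ] 415.95964621468596
[ 0.55091003 -0.15974045  0.28016531] [[ 0.425  0.905 -0.   ]
 [ 0.905 -0.425 -0.   ]
 [-0.    -0.    -1.   ]]
584 [ 0.54101761 -0.17474804  0.08036427] [ 0.56030616 -0.13661097  0.1112531 ] [315 180] [329 234]
[ 0.55157887 -0.15303068] [0.35117776 0.93630881] [0.00237234 0.01119568]
ext -0.022503677424093368 0.0173713586973285 -0.0044672347807888455 0.004452739625644403
-0.024 18 0.097 0.101 -0.0002
-0.02 43 0.097 0.106 -0.0
-0.016 47 0.101 0.109 -0.0002
-0.012 54 0.104 0.11 0.0001
-0.008 58 0.106 0.111 0.0001
-0.004 62 0.106 0.111 0.0
0.0 60 0.106 0.111 0.0002
0.004 66 0.101 0.109 -0.0
0.008 66 0.096 0.107 -0.0001
0.012 80 0.08 0.103 -0.0
0.016 30 0.08 0.099 -0.0001
((0.5768329501152039, -0.19149449467658997), (0.1332424283027649, 0.13242830336093903), 82.07886505126953)
```

View pics/w1.png

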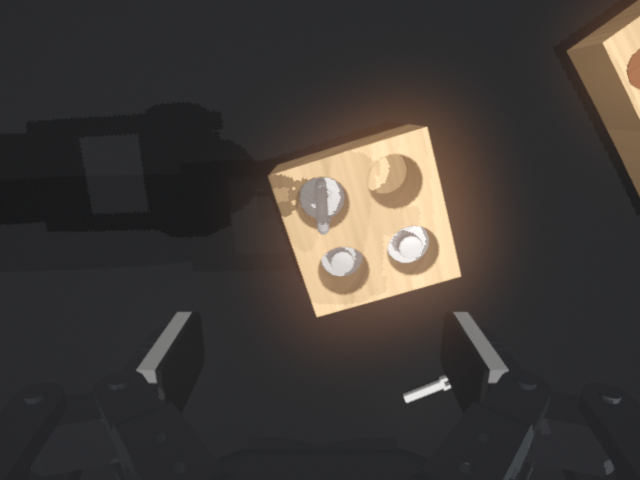

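The wrist view shows the hook as a thin vertical bar, from its lower tip at (323,230) to its upper end at (321,182), in the top-left well. I still need to know which end carries the nose.

```bash
python3 - <<'E'
from h import *
c0=np.array([.5505,-.1558]);e=np.array([.351,.936]);n=np.array([.936,-.351])
ims=[]
for nm in('wrist','scene'):
    f=grab(nm); g=np.array([(u,v) for v in range(150,400) for u in range(225,360)]); P=cloud(f,g)
    q=(P[:,:2]-c0)@e; s=(P[:,:2]-c0)@n
    m=(abs(s)<.0065)&(abs(q)<.026)&(P[:,2]>.02)&(P[:,2]<.12)&(f['range_z'][g[:,1],g[:,0]]>0)
    for a in np.arange(-.026,.026,.004):
        k=m&(q>a)&(q<a+.004); print(nm,round(a,3),np.sort(P[k,2]).round(3)[::max(1,k.sum()//10)], s[k].mean().round(4) if k.any() else '')
    u,v=proj(f,[[.5505,-.1558,.09]])[0].astype(int);print(u,v)
    ims.append(cv2.resize(f['pixels'][v-30:v+30,u-20:u+20],(400,600),interpolation=cv2.INTER_CUBIC))
cv2.imwrite('pics/c2.png',cv2.convertScaleAbs(np.hstack(ims),alpha=1.3))
E
```

```text
wrist -0.026 [0.057 0.062 0.066 0.072 0.073 0.073 0.074 0.074 0.074 0.075 0.075] 0.0016
wrist -0.022 [0.041 0.047 0.05  0.057 0.06  0.062 0.064 0.068 0.097 0.097 0.098 0.099
 0.1  ] 0.0025
wrist -0.018 [0.046 0.048 0.049 0.063 0.098 0.1   0.101 0.103 0.103 0.104 0.105] 0.0017
wrist -0.014 [0.047 0.047 0.048 0.103 0.104 0.105 0.105 0.106 0.107 0.107 0.108] 0.0013
wrist -0.01 [0.047 0.05  0.105 0.106 0.107 0.107 0.108 0.108 0.109 0.109] 0.001
wrist -0.006 [0.05  0.055 0.106 0.108 0.108 0.109 0.109 0.109 0.109 0.11  0.111] 0.0006
wrist -0.002 [0.05  0.055 0.056 0.106 0.108 0.109 0.109 0.109 0.11  0.11  0.111 0.111] 0.0006
wrist 0.002 [0.05  0.051 0.055 0.107 0.107 0.108 0.108 0.109 0.109 0.109 0.11 ] 0.0005
wrist 0.006 [0.046 0.048 0.049 0.104 0.105 0.106 0.107 0.107 0.107 0.108 0.109] 0.0008
wrist 0.01 [0.046 0.047 0.048 0.098 0.102 0.104 0.104 0.105 0.105 0.106 0.106] 0.0004
wrist 0.014 [0.046 0.047 0.048 0.075 0.095 0.098 0.099 0.1   0.101 0.102 0.105] 0.0
wrist 0.018 [0.069 0.073 0.073 0.075 0.078 0.083 0.088 0.091 0.093 0.095 0.097] 0.0001
wrist 0.022 [0.072 0.073 0.073 0.073 0.073
[... 454 characters left out ...]
0.06  0.062 0.101 0.103 0.104 0.106 0.109] 0.0029
scene -0.006 [0.056 0.057 0.057 0.058 0.06  0.105 0.106 0.107 0.109 0.11  0.111] 0.0034
scene -0.002 [0.057 0.058 0.06  0.107 0.108 0.11 ] 0.0011
scene 0.002 [0.054 0.059 0.06  0.061 0.061 0.102 0.105 0.107 0.107 0.108] 0.0028
scene 0.006 [0.05  0.055 0.055 0.055 0.058 0.058 0.062 0.062 0.065 0.103 0.106 0.107] 0.0045
scene 0.01 [0.049 0.061 0.063 0.066 0.072 0.076 0.079 0.083 0.087 0.096 0.105] 0.0042
scene 0.014 [0.045 0.047 0.047 0.047 0.05  0.059 0.066 0.071 0.08  0.08  0.094 0.101] 0.0042
scene 0.018 [0.046 0.048 0.054 0.059 0.069 0.079 0.085 0.088 0.094 0.096] 0.0046
scene 0.022 [0.044 0.05  0.05  0.059 0.065 0.071 0.072] 0.0024
273 311
```

View pics/c2.png

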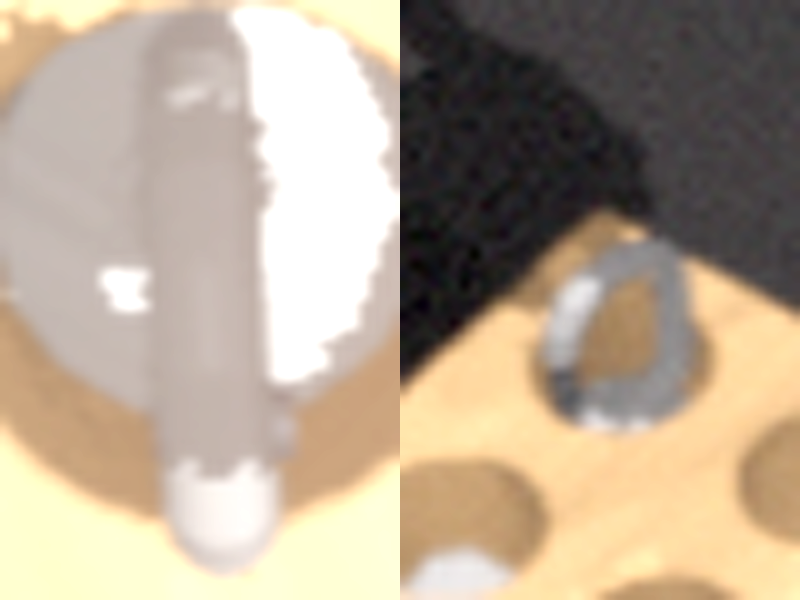

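In the left crop (wrist), image down is −e, with e = (0.351, 0.936). In the right crop (scene), the left leg, the −e end, has a bright nose with a dark part below it at (565,390). The right leg runs on evenly, so the nose is probably on −e. I'll confirm that once the weight is lifted, and go down and grip now.

Request:
send_rows(
  steps=[
    {"translation":[0.37,-0.17,4],"delta_rot":[0,0,-0.079],"jaw":5},
    {"translation":[0.37,-0.17,8],"delta_rot":[0,0,-0.079],"jaw":5},
    {"translation":[0.37,-0.17,12],"delta_rot":[0,0,-0.079],"jaw":5},
    {"translation":[0.37,-0.17,15],"delta_rot":[0,0,-0.079],"jaw":5},
    {"translation":[0.37,-0.17,17.5],"delta_rot":[0,0,-0.079],"jaw":5},
    {"translation":[0.37,-0.17,18.5],"delta_rot":[0,0,-0.079],"jaw":5},
    {"translation":[0.37,-0.17,18.5],"delta_rot":[0,0,-0.079],"jaw":5},
    {"translation":[0.37,-0.17,18.5],"delta_rot":[0,0,-0.079],"jaw":5},
  ],
)

```text
time: 2.75
tool_pos: [0.5524, -0.1552, 0.0967]
tool_rot: [0.001, 0.822, 0.57, 0.001]
contact_force: [1.2, 0.5, 0.3]
gripper_width: 0.585
grasp_force: 0.0
```

Request:
send_rows(
  steps=[
    {"translation":[0,0,0],"delta_rot":[0,0,0],"jaw":0},
    {"translation":[0,0,0],"delta_rot":[0,0,0],"jaw":0},
    {"translation":[0,0,0],"delta_rot":[0,0,0],"jaw":0},
    {"translation":[0,0,0],"delta_rot":[0,0,0],"jaw":0},
    {"translation":[0,0,0],"delta_rot":[0,0,0],"jaw":0},
    {"translation":[0,0,0],"delta_rot":[0,0,0],"jaw":0},
    {"translation":[0,0,0],"delta_rot":[0,0,0],"jaw":0},
    {"translation":[0,0,0],"delta_rot":[0,0,0],"jaw":0},
  ],
)

```text
time: 3.55
tool_pos: [0.5525, -0.1549, 0.0966]
tool_rot: [0.001, 0.822, 0.57, 0.001]
contact_force: [0.3, 0.7, 6.2]
gripper_width: 0.087
grasp_force: 58.9
```

Request:
send_rows(
  steps=[
    {"translation":[0,0,-1],"delta_rot":[0,0,0],"jaw":0},
    {"translation":[0,0,-2.5],"delta_rot":[0,0,0],"jaw":0},
    {"translation":[0,0,-4],"delta_rot":[0,0,0],"jaw":0},
    {"translation":[0,0,-6],"delta_rot":[0,0,0],"jaw":0},
    {"translation":[0,0,-8],"delta_rot":[0,0,0],"jaw":0},
    {"translation":[0,0,-10],"delta_rot":[0,0,0],"jaw":0},
    {"translation":[0,0,-11.5],"delta_rot":[0,0,0],"jaw":0},
    {"translation":[0,0,-11.5],"delta_rot":[0,0,0],"jaw":0},
  ],
)

```text
time: 4.35
tool_pos: [0.5529, -0.1551, 0.2139]
tool_rot: [0.002, 0.822, 0.57, 0.001]
contact_force: [0.1, 0.0, -4.9]
gripper_width: 0.083
grasp_force: 59.0
```

```bash
python3 - <<'E'
from h import *
f=grab('scene'); p,r=tool(); print(p,r.as_matrix().round(3),state()['grasp_force'],state()['contact_force'])
u,v=proj(f,[p])[0].astype(int);print(u,v)
cv2.imwrite('pics/c3.png',cv2.convertScaleAbs(cv2.resize(f['pixels'][v-25:v+65,u-50:u+50],(800,600),interpolation=cv2.INTER_CUBIC),alpha=1.6))
E
```

```text
[ 0.55213521 -0.15478265  0.21181882] [[ 0.35   0.937  0.002]
 [ 0.937 -0.35  -0.001]
 [-0.     0.003 -1.   ]] 59.0138203650713 [ 0.7137479  -0.64529061 -5.137625  ]
271 273
```

View pics/c3.png

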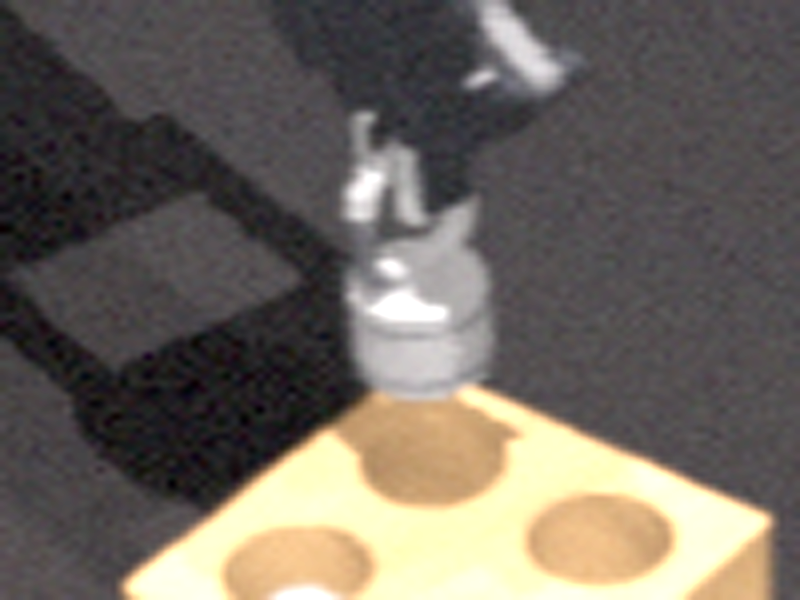

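The weight is out. The left leg has a bright nose ending at (365,215) with the darker gate below it, and the right leg is the continuous spine, so the nose is on −e. Next: the ring pose and stand direction.

```bash
python3 - <<'E'
from h import *
for nm,b in(('scene',(330,440,120,290)),('top',(190,280,140,270))):
    f=grab(nm); g=np.array([(u,v) for v in range(b[2],b[3]) for u in range(b[0],b[1])]); P=cloud(f,g); ok=f['range_z'][g[:,1],g[:,0]]>0
    def st(m,s):
        Q=P[m&ok]
        if len(Q)>3: print(nm,s,len(Q),'med',np.median(Q,0).round(4),'lo',np.percentile(Q,3,0).round(4),'hi',np.percentile(Q,97,0).round(4)); 
        return Q
    for z in(.05,.1,.15,.2,.25,.3): st((P[:,2]>z)&(P[:,2]<z+.05)&(P[:,0]>.715)&(P[:,0]<.77)&(abs(P[:,1]-.23)<.02),'col%.2f'%z)
    D=st((P[:,2]>.25)&(P[:,2]<.37)&(P[:,0]<.64),'dial')
    A=st((P[:,2]>.375)&(P[:,2]<.41)&(P[:,0]<.73)&(P[:,0]>.58),'arm')
    if len(A)>9:
        print('armfit',np.polyfit(A[:,0],A[:,1],1))
    Rg=st((P[:,2]>.16)&(P[:,2]<.245)&(abs(P[:,0]-.607)<.03)&(abs(P[:,1]-.234)<.04),'ring')
    mask=(P[:,2]>.16)&(P[:,2]<.245)&(abs(P[:,0]-.607)<.03)&(abs(P[:,1]-.234)<.04)&ok
    if mask.sum()>3:
        print(P[mask][np.argsort(P[mask][:,2])][::max(1,mask.sum()//14)].round(3).tolist()); print(g[mask].min(0),g[mask].max(0)); print('fit',np.polyfit(Rg[:,1],Rg[:,0],1))
    # dial front: fit x vs y at far -x
    Q=D; w=cv2.minAreaRect(Q[:,:2].astype(np.float32)); print(w)
E
```

```text
scene col0.05 87 med [0.7437 0.2272 0.0753] lo [0.7351 0.2229 0.051 ] hi [0.7495 0.2339 0.0981]
scene col0.10 87 med [0.7439 0.2266 0.1271] lo [0.7355 0.2216 0.102 ] hi [0.7494 0.2323 0.1486]
scene col0.15 94 med [0.7439 0.227  0.1737] lo [0.7352 0.2225 0.1518] hi [0.7496 0.2351 0.1982]
scene col0.20 99 med [0.7435 0.2273 0.2247] lo [0.7355 0.2218 0.2017] hi [0.7495 0.2334 0.247 ]
scene col0.25 112 med [0.7432 0.2275 0.2753] lo [0.7348 0.2217 0.2509] hi [0.7496 0.2344 0.2983]
scene col0.30 185 med [0.7438 0.221  0.3372] lo [0.7188 0.2141 0.3027] hi [0.7597 0.2373 0.3495]
scene dial 942 med [0.6167 0.2159 0.2969] lo [0.5883 0.1848 0.2533] hi [0.6315 0.2702 0.3538]
scene ring 172 med [0.6233 0.2269 0.2272] lo [0.5934 0.195  0.1644] hi [0.6279 0.2644 0.2441]
[[0.609, 0.253, 0.161], [0.61, 0.255, 0.17], [0.611, 0.211, 0.178], [0.612, 0.228, 0.187], [0.614, 0.236, 0.193], [0.626, 0.237, 0.215], [0.626, 0.257, 0.223], [0.626, 0.202, 0.227], [0.627, 0.213, 0.23], [0.626, 0.235, 0.232], [0.627, 0.226, 0.235], [0.627, 0.218, 0.237], [0.589, 0.194, 0.239], [0.617, 0.195, 0.241], [0.627, 0.231,
[... 502 characters left out ...]
266 0.2022] hi [0.7452 0.2369 0.2483]
top col0.25 21 med [0.7361 0.2291 0.2665] lo [0.7344 0.2264 0.2537] hi [0.7455 0.2373 0.2819]
top col0.30 30 med [0.7274 0.2181 0.3447] lo [0.7165 0.217  0.3375] hi [0.7548 0.2488 0.3497]
top dial 904 med [0.6061 0.2293 0.3097] lo [0.5867 0.1882 0.2676] hi [0.632  0.2789 0.3558]
top ring 6 med [0.5872 0.253  0.237 ] lo [0.5869 0.2378 0.2335] hi [0.5873 0.2581 0.2427]
[[0.587, 0.254, 0.233], [0.587, 0.257, 0.234], [0.587, 0.252, 0.236], [0.587, 0.249, 0.238], [0.587, 0.258, 0.238], [0.587, 0.236, 0.243]]
[218 235] [227 235]
fit [0.00316182 0.58635843]
((0.6125258207321167, 0.23538202047348022), (0.09983322769403458, 0.05461284518241882), 88.3699722290039)
```

Request:
send_rows(
  steps=[
    {"translation":[0,0,0],"delta_rot":[0,0,-0.14],"jaw":0},
    {"translation":[0,0,0],"delta_rot":[0,0,-0.28],"jaw":0},
    {"translation":[0,0,0],"delta_rot":[0,0,-0.42],"jaw":0},
    {"translation":[0,0,0],"delta_rot":[0,0,-0.56],"jaw":0},
    {"translation":[0,0,0],"delta_rot":[0,0,-0.7],"jaw":0},
    {"translation":[0,0,0],"delta_rot":[0,0,-0.84],"jaw":0},
    {"translation":[0,0,0],"delta_rot":[0,0,-0.97],"jaw":0},
    {"translation":[0,0,0],"delta_rot":[0,0,-0.97],"jaw":0},
  ],
)

```text
time: 5.3
tool_pos: [0.5507, -0.1542, 0.2083]
tool_rot: [-0.002, 0.461, 0.887, -0.0]
contact_force: [-0.4, 0.4, -5.0]
gripper_width: 0.085
grasp_force: 59.0
```

```bash
python3 - <<'E'
from h import *
from scipy.optimize import least_squares
f=grab('scene'); g=np.array([(u,v) for v in range(130,230) for u in range(340,395)]); P=cloud(f,g); ok=f['range_z'][g[:,1],g[:,0]]>0
m=ok&(P[:,0]>.622)&(P[:,0]<.634)&(abs(P[:,1]-.235)<.06)&(P[:,2]>.2)&(P[:,2]<.37)
Q=P[m];print(len(Q),Q.min(0),Q.max(0),np.c_[np.ones(len(Q)),Q[:,1:]].shape, np.linalg.lstsq(np.c_[np.ones(len(Q)),Q[:,1:]],Q[:,0],rcond=None)[0])
h=cv2.convexHull(Q[:,1:].astype(np.float32)).reshape(-1,2)
s=least_squares(lambda a:np.hypot(h[:,0]-a[0],h[:,1]-a[1])-.0515,[.235,.28],loss='soft_l1',f_scale=.002);print('dial centre y,z',s.x,s.cost); print(h.round(3).tolist())
m=ok&(abs(P[:,0]-.609)<.012)&(abs(P[:,1]-.235)<.035)&(P[:,2]>.13)&(P[:,2]<.215)
print(m.sum());Q=P[m];print(Q.min(0),Q.max(0),np.median(Q,0))
s=least_squares(lambda a:np.hypot(Q[:,1]-a[0],Q[:,2]-a[1])-.021,[.235,.18],loss='soft_l1',f_scale=.002);print('ring centre y,z',s.x,'bar z',s.x[1]-.021,s.cost,np.median(abs(s.fun)))
b=grab('top'); print('')
E
```

```text
476 [0.62204631 0.18250585 0.21515828] [0.63312456 0.29038901 0.3548175 ] (476, 3) [0.62010299 0.02472607 0.00218683]
dial centre y,z [0.2348525  0.27145886] 0.00035918670888835004
[[0.28999999165534973, 0.26600000262260437], [0.28700000047683716, 0.2800000011920929], [0.2849999964237213, 0.2840000092983246], [0.24300000071525574, 0.3529999852180481], [0.23999999463558197, 0.3540000021457672], [0.23499999940395355, 0.35499998927116394], [0.2290000021457672, 0.35499998927116394], [0.22499999403953552, 0.3490000069141388], [0.19300000369548798, 0.3050000071525574], [0.1889999955892563, 0.29499998688697815], [0.18400000035762787, 0.2800000011920929], [0.18299999833106995, 0.26600000262260437], [0.18400000035762787, 0.25], [0.19099999964237213, 0.2370000034570694], [0.20600000023841858, 0.22499999403953552], [0.2199999988079071, 0.2160000056028366], [0.2370000034570694, 0.2150000035762787], [0.2590000033378601, 0.21799999475479126], [0.27799999713897705, 0.2290000021457672], [0.28999999165534973, 0.24699999392032623]]
84
[0.6051022  0.20971177 0.14634356] [0.61479399 0.25738173 0.20863907] [0.609658   0.23053787 0.17429417]
ring centre y,z [0.23369363 0.17131548] bar z 0.15031547787438376 0.0003260895166950963 0.0023292630914521443
```

Request:
send_rows(
  steps=[
    {"translation":[3,1.2,0],"delta_rot":[0,0,-0.14],"jaw":0},
    {"translation":[6,2.4,0],"delta_rot":[0,0,-0.28],"jaw":0},
    {"translation":[9,3.6,0],"delta_rot":[0,0,-0.42],"jaw":0},
    {"translation":[12,4.8,0],"delta_rot":[0,0,-0.56],"jaw":0},
    {"translation":[15,6,0],"delta_rot":[0,0,-0.7],"jaw":0},
    {"translation":[17.5,7,0],"delta_rot":[0,0,-0.84],"jaw":0},
    {"translation":[19.6,7.7,0],"delta_rot":[0,0,-0.96],"jaw":0},
    {"translation":[19.6,7.7,0],"delta_rot":[0,0,-0.96],"jaw":0},
  ],
)

```text
time: 6.2
tool_pos: [0.5009, 0.0524, 0.2097]
tool_rot: [-0.001, -0.002, 1.0, 0.001]
contact_force: [0.9, -0.3, -4.9]
gripper_width: 0.092
grasp_force: 59.1
```

```bash
python3 - <<'E'
from h import *
p,r=tool();print(p,r.as_matrix().round(3),state()['joint_pos'].round(2))
print(go([.50,.05,.10],R.from_matrix(np.array([[-1,0,0],[0,1,0],[0,0,-1.]]))))
E
```

```text
[0.50093181 0.05244135 0.20966507] [[-1.    -0.004 -0.001]
 [-0.004  1.     0.001]
 [ 0.001  0.001 -1.   ]] [-0.04 -0.22  1.93  0.    1.43 -1.62]
(array([ 0.08, -0.26, 10.97]), array([ 0.001, -0.001,  0.004]))
```

Request:
send_rows(
  steps=[
    {"translation":[0,0,3],"delta_rot":[0,0,0],"jaw":0},
    {"translation":[0,0,6],"delta_rot":[0,0,0],"jaw":0},
    {"translation":[0,0,8.5],"delta_rot":[0,0,0],"jaw":0},
    {"translation":[0,0,10.5],"delta_rot":[0,0,0],"jaw":0},
    {"translation":[0,0,11.4],"delta_rot":[0,0,0],"jaw":0},
    {"translation":[0,0,11.7],"delta_rot":[0,0,0],"jaw":0},
    {"translation":[0,0,11.7],"delta_rot":[0,0,0],"jaw":0},
    {"translation":[0,0,11.7],"delta_rot":[0,0,0],"jaw":0},
  ],
)

```text
time: 7.0
tool_pos: [0.5031, 0.0499, 0.0947]
tool_rot: [0.001, -0.0, 1.0, -0.0]
contact_force: [0.6, 0.2, -4.4]
gripper_width: 0.086
grasp_force: 59.0
```

Still 4–6 mm up, so I'll lower slowly until it touches.

Request:
send_rows(
  steps=[
    {"translation":[0,0,0.1],"delta_rot":[0,0,0],"jaw":0},
    {"translation":[0,0,0.2],"delta_rot":[0,0,0],"jaw":0},
    {"translation":[0,0,0.3],"delta_rot":[0,0,0],"jaw":0},
    {"translation":[0,0,0.4],"delta_rot":[0,0,0],"jaw":0},
    {"translation":[0,0,0.45],"delta_rot":[0,0,0],"jaw":0},
    {"translation":[0,0,0.5],"delta_rot":[0,0,0],"jaw":0},
    {"translation":[0,0,0.5],"delta_rot":[0,0,0],"jaw":0},
    {"translation":[0,0,0.5],"delta_rot":[0,0,0],"jaw":0},
  ],
)

```text
time: 7.8
tool_pos: [0.5023, 0.05, 0.0887]
tool_rot: [0.0, -0.001, 1.0, -0.0]
contact_force: [-2.0, 0.3, -0.6]
gripper_width: 0.089
grasp_force: 59.5
```

Request:
send_rows(
  steps=[
    {"translation":[0,0,0.05],"delta_rot":[0,0,0],"jaw":0},
    {"translation":[0,0,0.1],"delta_rot":[0,0,0],"jaw":0},
    {"translation":[0,0,0.1],"delta_rot":[0,0,0],"jaw":1.2},
    {"translation":[0,0,0.1],"delta_rot":[0,0,0],"jaw":2},
    {"translation":[0,0,0.1],"delta_rot":[0,0,0],"jaw":3},
    {"translation":[0,0,0.1],"delta_rot":[0,0,0],"jaw":4},
    {"translation":[0,0,0.1],"delta_rot":[0,0,0],"jaw":5},
    {"translation":[0,0,0.1],"delta_rot":[0,0,0],"jaw":5},
  ],
)

```text
time: 8.6
tool_pos: [0.502, 0.0501, 0.0872]
tool_rot: [-0.0, -0.001, 1.0, 0.0]
contact_force: [-0.1, 0.1, 0.1]
gripper_width: 0.583
grasp_force: 0.0
```

Request:
send_rows(
  steps=[
    {"translation":[0,0,-2],"delta_rot":[0,0,0],"jaw":6},
    {"translation":[0,0,-5],"delta_rot":[0,0,0],"jaw":7},
    {"translation":[0,0,-9],"delta_rot":[0,0,0],"jaw":7},
    {"translation":[0,0,-13],"delta_rot":[0,0,0],"jaw":7},
    {"translation":[0,0,-17],"delta_rot":[0,0,0],"jaw":7},
    {"translation":[0,0,-18],"delta_rot":[0,0,0],"jaw":7},
    {"translation":[0,0,-18],"delta_rot":[0,0,0],"jaw":7},
    {"translation":[0,0,-18],"delta_rot":[0,0,0],"jaw":7},
  ],
)

```text
time: 9.4
tool_pos: [0.5014, 0.0501, 0.2655]
tool_rot: [-0.001, -0.001, 1.0, 0.0]
contact_force: [-0.8, 0.6, -1.1]
gripper_width: 0.818
grasp_force: 0.0
```

```bash
cat > meas.py <<'E'
from h import *
def weight(f,c,zoff=0):
    """hook plane direction, hook mid, cylinder stats near c"""
    g=np.array([(u,v) for v in range(480) for u in range(640)]); P=cloud(f,g); ok=f['range_z'].ravel()>0
    m=ok&(np.hypot(P[:,0]-c[0],P[:,1]-c[1])<.04)
    H=P[m&(P[:,2]>.06+zoff)&(P[:,2]<.115+zoff)]; x=H[:,:2].mean(0); w,V=np.linalg.eigh(np.cov(H[:,:2].T)); e=V[:,1]*np.sign(V[0,1]); q=(H[:,:2]-x)@e; a,b=np.percentile(q,[0.5,99.5])
    print('hook n',len(H),'mid',(x+e*(a+b)/2).round(4),'dir deg',np.degrees(np.arctan2(e[1],e[0])).round(1),'ext',a.round(4),b.round(4),'top',np.sort(H[:,2])[-4:].round(4))
    C=P[m&(P[:,2]>.035+zoff)&(P[:,2]<.044+zoff)]; print('cyl top',len(C),cv2.minEnclosingCircle(C[:,:2].astype(np.float32)))
E
python3 - <<'E'
from meas import *
for n in('wrist','scene','top'):
    f=grab(n); print(n); weight(f,[.502,.05])
p,r=tool();print(p,r.as_matrix().round(3),state()['joint_pos'].round(3))
E
```

```text
wrist
hook n 639 mid [0.5016 0.0505] dir deg 0.4 ext -0.0164 0.0227 top [0.1028 0.103  0.1031 0.1033]
cyl top 1071 ((0.5026430487632751, 0.05114102363586426), 0.02010864019393921)
scene
hook n 97 mid [0.507  0.0479] dir deg 1.3 ext -0.0194 0.022 top [0.101  0.1014 0.1019 0.1029]
cyl top 92 ((0.5083139538764954, 0.0499516986310482), 0.02257096767425537)
topmeas.py:6: RuntimeWarning: Mean of empty slice.
  H=P[m&(P[:,2]>.06+zoff)&(P[:,2]<.115+zoff)]; x=H[:,:2].mean(0); w,V=np.linalg.eigh(np.cov(H[:,:2].T)); e=V[:,1]*np.sign(V[0,1]); q=(H[:,:2]-x)@e; a,b=np.percentile(q,[0.5,99.5])
  ret = um.true_divide(
  avg = a.mean(axis, **keepdims_kw)
meas.py:6: RuntimeWarning: Degrees of freedom <= 0 for slice
  H=P[m&(P[:,2]>.06+zoff)&(P[:,2]<.115+zoff)]; x=H[:,:2].mean(0); w,V=np.linalg.eigh(np.cov(H[:,:2].T)); e=V[:,1]*np.sign(V[0,1]); q=(H[:,:2]-x)@e; a,b=np.percentile(q,[0.5,99.5])
  c *= np.true_divide(1, fact)
  c *= np.true_divide(1, fact)
Traceback (most recent call last):
  File "meas.py", line 6, in weight
    H=P[m&(P[:,2]>.06+zoff)&(P[:,2]<.115+zoff)]; x=H[:,:2].mean(0); w,V=np.linalg.eigh(np.cov(H[:,:2].T)); e=V[:,1]*np.sign(V[0,1]); q=(H[:,:2]-x)@e; a,b=np.percentile(q,[0.5,99.5])
                                                                                                                                                          ~~~~~~~~~~~~~^^^^^^^^^^^^^^
IndexError: index -1 is out of bounds for axis 0 with size 0
```

The weight stands upright at (0.502, 0.051), with the nose towards +x. I'll regrasp it from the robot's side, tilted 55° and yawed 30°, which keeps the gripper clear of both the ring and the block. First I back off and turn.

Request:
send_rows(
  steps=[
    {"translation":[1,-2,0],"delta_rot":[0,0,0.14],"jaw":7},
    {"translation":[2,-4,0],"delta_rot":[0,0,0.28],"jaw":7},
    {"translation":[3,-6,0],"delta_rot":[0,0,0.42],"jaw":7},
    {"translation":[4,-8,0],"delta_rot":[0,0,0.56],"jaw":7},
    {"translation":[5,-10,0],"delta_rot":[0,0,0.7],"jaw":7},
    {"translation":[6,-11,0],"delta_rot":[0,0,0.84],"jaw":7},
    {"translation":[7,-11,0],"delta_rot":[0,0,0.98],"jaw":7},
    {"translation":[7,-11,0],"delta_rot":[0,0,1.12],"jaw":7},
  ],
)

```text
time: 10.35
tool_pos: [0.4309, -0.0602, 0.2655]
tool_rot: [-0.001, 0.534, 0.846, -0.0]
contact_force: [0.5, -0.1, -0.4]
gripper_width: 0.822
grasp_force: 0.0
```

Request:
send_rows(
  steps=[
    {"translation":[0,0,0],"delta_rot":[0,0,0.14],"jaw":7},
    {"translation":[0,0,0],"delta_rot":[0,0,0.28],"jaw":7},
    {"translation":[0,0,0],"delta_rot":[0,0,0.42],"jaw":7},
    {"translation":[0,0,0],"delta_rot":[0,0,0.56],"jaw":7},
    {"translation":[0,0,0],"delta_rot":[0,0,0.7],"jaw":7},
    {"translation":[0,0,0],"delta_rot":[0,0,0.84],"jaw":7},
    {"translation":[0,0,0],"delta_rot":[0,0,0.97],"jaw":7},
    {"translation":[0,0,0],"delta_rot":[0,0,0.97],"jaw":7},
  ],
)

```text
time: 11.15
tool_pos: [0.4316, -0.0598, 0.2657]
tool_rot: [-0.001, 0.865, 0.503, -0.001]
contact_force: [0.0, -0.6, -0.4]
gripper_width: 0.819
grasp_force: 0.0
```

```bash
cat >> h.py <<'E'
s_,c_=np.sin(np.radians(55)),np.cos(np.radians(55))
G=R.from_matrix(np.array([[.5*c_,.8660254*c_,s_],[.8660254,-.5,0],[.5*s_,.8660254*s_,-c_]]).T)
E
python3 - <<'E'
from h import *
p,r=tool();print(p,r.as_matrix().round(3),state()['joint_pos'].round(3)); print(G.as_matrix().round(3))
A=np.array([.502,.0508,.021]); z=G.as_matrix()[:,2]
print(go([.43,-.06,.25],G)); print(go(A-.08*z,G))
E
```

```text
[ 0.43160406 -0.05984125  0.26566177] [[ 0.495  0.869 -0.003]
 [ 0.869 -0.495  0.001]
 [-0.001 -0.003 -1.   ]] [-0.309 -0.436  2.003 -0.     1.577  0.209]
[[ 0.287  0.866  0.41 ]
 [ 0.497 -0.5    0.709]
 [ 0.819  0.    -0.574]]
(array([-0.09, -0.13,  1.57]), array([-0.005,  0.961,  0.004]))
(array([ 6.56,  0.65, 19.87]), array([-0.005,  0.961,  0.004]))
```

Request:
send_rows(
  steps=[
    {"translation":[0.5,0,0],"delta_rot":[0,0.14,0],"jaw":7},
    {"translation":[1,0,0],"delta_rot":[0,0.28,0],"jaw":7},
    {"translation":[1.5,0,0],"delta_rot":[0,0.42,0],"jaw":7},
    {"translation":[2,0,0],"delta_rot":[0,0.56,0],"jaw":7},
    {"translation":[2,0,0],"delta_rot":[0,0.7,0],"jaw":7},
    {"translation":[2,0,0],"delta_rot":[0,0.84,0],"jaw":7},
    {"translation":[2,0,0],"delta_rot":[0,0.96,0],"jaw":7},
    {"translation":[2,0,0],"delta_rot":[0,0.96,0],"jaw":7},
  ],
)

```text
time: 11.95
tool_pos: [0.4407, -0.0431, 0.2635]
tool_rot: [-0.234, 0.768, 0.444, 0.399]
contact_force: [-0.7, -0.6, -1.1]
gripper_width: 0.821
grasp_force: 0.0
```

```bash
python3 - <<'E'
from h import *
p,r=tool();print(p,r.as_matrix().round(3),state()['joint_pos'].round(3))
A=np.array([.502,.0508,.021]); z=G.as_matrix()[:,2]
print(go(A-.08*z,G),go(A,G))
E
```

```text
[ 0.44066104 -0.04308146  0.26349312] [[ 0.289  0.868  0.405]
 [ 0.494 -0.497  0.713]
 [ 0.82  -0.006 -0.572]] [-0.793 -0.44   2.2    0.917  1.684 -0.307]
(array([-13.46,   0.75,  15.06]), array([-0.006, -0.001, -0.003])) (array([-13.47,   0.8 ,  23.06]), array([-0.006, -0.001, -0.003]))
```

Request:
send_rows(
  steps=[
    {"translation":[-3,0.2,3.3],"delta_rot":[0,0,0],"jaw":7},
    {"translation":[-6,0.4,6.6],"delta_rot":[0,0,0],"jaw":7},
    {"translation":[-9,0.6,10],"delta_rot":[0,0,0],"jaw":7},
    {"translation":[-11.5,0.75,13],"delta_rot":[0,0,0],"jaw":7},
    {"translation":[-13.5,0.75,15],"delta_rot":[0,0,0],"jaw":7},
    {"translation":[-13.5,0.75,15],"delta_rot":[0,0,0],"jaw":7},
    {"translation":[-13.5,0.75,15],"delta_rot":[0,0,0],"jaw":7},
    {"translation":[-13.5,0.75,15],"delta_rot":[0,0,0],"jaw":7},
  ],
)

```text
time: 12.75
tool_pos: [0.4724, -0.0078, 0.0727]
tool_rot: [-0.23, 0.766, 0.447, 0.4]
contact_force: [0.9, -0.2, 0.3]
gripper_width: 0.816
grasp_force: 0.0
```

```bash
python3 - <<'E'
from meas import *
p,r=tool();print(p,state()['joint_pos'].round(3),state()['contact_force'].round(1))
f=grab('wrist','w2.png');
try: weight(f,[.502,.05])
except Exception as e: print(e)
print(go([.502,.0508,.021],G)); print(proj(f,[[.502,.0508,.02],[.502,.0508,.1025],[.502,.0508,0]]))
E
```

```text
[ 0.47239341 -0.00777408  0.07265295] [-0.675 -0.065  2.269  0.985  1.33  -0.615] [ 0.9 -0.2  0.3]
hook n 3616 mid [0.5021 0.0478] dir deg 0.1 ext -0.0174 0.0221 top [0.1024 0.1024 0.1027 0.1028]
cyl top 2686 ((0.5024746656417847, 0.05055369436740875), 0.02045985497534275)
(array([-0.46, -0.36,  8.34]), array([-0.002,  0.001,  0.007]))
[[318.73808469 265.50297911]
 [318.22261702 146.12717643]
 [318.82560396 284.78968618]]
```

View pics/w2.png

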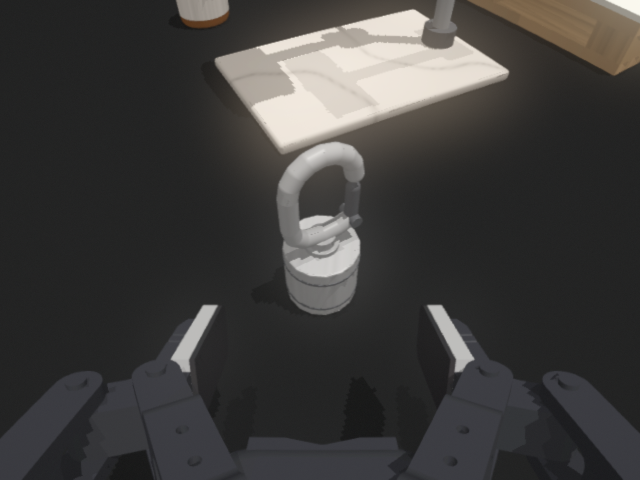

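The wrist view shows the weight standing centred between the jaws, with the cylinder at (322,265) and the bow up at (320,150). The nose and dark gate are on the right (355,190), towards +X. Moving in.

Request:
send_rows(
  steps=[
    {"translation":[0,-0.1,1],"delta_rot":[0,0,0],"jaw":7},
    {"translation":[0,-0.2,2.5],"delta_rot":[0,0,0],"jaw":7},
    {"translation":[0,-0.2,4],"delta_rot":[0,0,0],"jaw":7},
    {"translation":[0,-0.2,5.5],"delta_rot":[0,0,0],"jaw":7},
    {"translation":[0,-0.2,7],"delta_rot":[0,0,0],"jaw":7},
    {"translation":[0,-0.2,8],"delta_rot":[0,0,0],"jaw":7},
    {"translation":[0,-0.2,8],"delta_rot":[0,0,0],"jaw":7},
    {"translation":[0,-0.2,8],"delta_rot":[0,0,0],"jaw":7},
  ],
)

```text
time: 13.6
tool_pos: [0.5019, 0.0511, 0.025]
tool_rot: [-0.232, 0.767, 0.446, 0.399]
contact_force: [-0.3, -0.4, 0.1]
gripper_width: 0.821
grasp_force: 0.0
```

```bash
python3 - <<'E'
from h import *
print(tool()[0],go([.502,.0508,.021],G),state()['contact_force'])
E
```

```text
[0.50193485 0.05106817 0.02504022] (array([-0.34,  0.02,  0.22]), array([-0.005, -0.   ,  0.004])) [-0.29197983 -0.41632776  0.06040671]
```

Request:
send_rows(
  steps=[
    {"translation":[-0.25,0,0.17],"delta_rot":[0,0,0],"jaw":6},
    {"translation":[-0.25,0,0.17],"delta_rot":[0,0,0],"jaw":5},
    {"translation":[-0.25,0,0.17],"delta_rot":[0,0,0],"jaw":4.5},
    {"translation":[-0.25,0,0.17],"delta_rot":[0,0,0],"jaw":4.2},
    {"translation":[-0.25,0,0.17],"delta_rot":[0,0,0],"jaw":3.9},
    {"translation":[-0.25,0,0.17],"delta_rot":[0,0,0],"jaw":3},
    {"translation":[-0.25,0,0.17],"delta_rot":[0,0,0],"jaw":2},
    {"translation":[-0.25,0,0.17],"delta_rot":[0,0,0],"jaw":2},
  ],
)

```text
time: 14.4
tool_pos: [0.5027, 0.0504, 0.0225]
tool_rot: [-0.231, 0.767, 0.446, 0.4]
contact_force: [1.1, -5.0, 5.6]
gripper_width: 0.451
grasp_force: 59.7
```

Request:
send_rows(
  steps=[
    {"translation":[1,0,-0.7],"delta_rot":[0,0,0],"jaw":2},
    {"translation":[3,0,-2.1],"delta_rot":[0,0,0],"jaw":2},
    {"translation":[5,0,-3.5],"delta_rot":[0,0,0],"jaw":2},
    {"translation":[6.5,0,-4.5],"delta_rot":[0,0,0],"jaw":2},
    {"translation":[8.5,-1.3,-1.7],"delta_rot":[0,0,0],"jaw":2},
    {"translation":[11,-3,2],"delta_rot":[0,0,0],"jaw":2},
    {"translation":[13.4,-4.7,5.5],"delta_rot":[0,0,0],"jaw":2},
    {"translation":[15,-5.7,7.7],"delta_rot":[0,0,0],"jaw":2},
  ],
)

```text
time: 15.2
tool_pos: [0.5223, 0.2118, 0.097]
tool_rot: [-0.234, 0.767, 0.447, 0.396]
contact_force: [0.7, -0.3, -5.0]
gripper_width: 0.449
grasp_force: 61.6
```

```bash
python3 - <<'E'
from h import *
p,r=tool();print(p,r.as_matrix().round(3),state()['joint_pos'].round(3),state()['contact_force'].round(1),state()['grasp_force'])
print(go([.53,.234,.1015],G))
E
```

```text
[0.52232062 0.21183199 0.09699088] [[ 0.287  0.871  0.399]
 [ 0.501 -0.491  0.713]
 [ 0.817 -0.005 -0.577]] [-0.125 -0.118  2.262  1.173  0.963 -0.318] [ 0.7 -0.3 -5. ] 61.609039306640625
(array([ 1.7 , -0.42,  1.63]), array([-0.011,  0.004,  0.002]))
```

Request:
send_rows(
  steps=[
    {"translation":[0.7,-0.2,0.8],"delta_rot":[0,0,0],"jaw":2},
    {"translation":[1.7,-0.4,1.6],"delta_rot":[0,0,0],"jaw":2},
    {"translation":[1.7,-0.4,1.6],"delta_rot":[0,0,0],"jaw":2},
    {"translation":[1.7,-0.4,1.6],"delta_rot":[0,0,0],"jaw":2},
    {"translation":[1.7,-0.4,1.6],"delta_rot":[0,0,0],"jaw":2},
    {"translation":[1.7,-0.4,1.6],"delta_rot":[0,0,0],"jaw":2},
    {"translation":[1.7,-0.4,1.6],"delta_rot":[0,0,0],"jaw":2},
    {"translation":[1.7,-0.4,1.6],"delta_rot":[0,0,0],"jaw":2},
  ],
)

```text
time: 16.0
tool_pos: [0.534, 0.2302, 0.1052]
tool_rot: [-0.232, 0.767, 0.445, 0.399]
contact_force: [0.4, 0.4, -5.4]
gripper_width: 0.452
grasp_force: 61.9
```

```bash
python3 - <<'E'
from h import *
p,r=tool();print(p,go([.53,.234,.1015],G),state()['contact_force'].round(1))
f=grab('wrist','w3.png'); w=p+[-.0007,.0004,-.0025]
g=np.array([(u,v) for v in range(480) for u in range(640)]); P=cloud(f,g); ok=f['range_z'].ravel()>0
H=P[ok&(P[:,2]>w[2]+.04)&(P[:,2]<w[2]+.1)&(np.hypot(P[:,0]-w[0],P[:,1]-w[1])<.03)]
x=H[:,:2].mean(0); W,V=np.linalg.eigh(np.cov(H[:,:2].T)); e=V[:,1]*np.sign(V[0,1]); q=(H[:,:2]-x)@e
print('hook',len(H),x,np.degrees(np.arctan2(e[1],e[0])),x+e*(q.max()+q.min())/2,q.min(),q.max(),np.sort(H[:,2])[-5:])
b=(abs(P[:,0]-.609)<.02)&(abs(P[:,1]-.235)<.035)&(P[:,2]>.13)&(P[:,2]<.215)&ok
Q=P[b];print(len(Q),Q.min(0),Q.max(0),np.median(Q,0)) if len(Q) else print('no ring')
print(proj(f,[w+[0,0,.0825],[.609,.234,.15],[.609,.234,.192]]))
E
```

```text
[0.5340164  0.23021459 0.1051588 ] (array([-0.23, -0.54,  0.32]), array([-0.004,  0.   ,  0.003])) [ 0.4  0.4 -5.4]
hook 11416 [0.52956795 0.22933639] 1.2371893886677228 [0.53264835 0.22940292] -0.017383418708483245 0.0235456549720781 [0.18531254 0.18531886 0.18550691 0.18568207 0.18580414]
10385 [0.59808438 0.21262281 0.14422026] [0.61286092 0.26031526 0.20307058] [0.6035513  0.23341096 0.17989947]
[[326.1158779  161.65303382]
 [518.88126036 161.24138513]
 [574.85825288  38.57121074]]
```

View pics/w3.png

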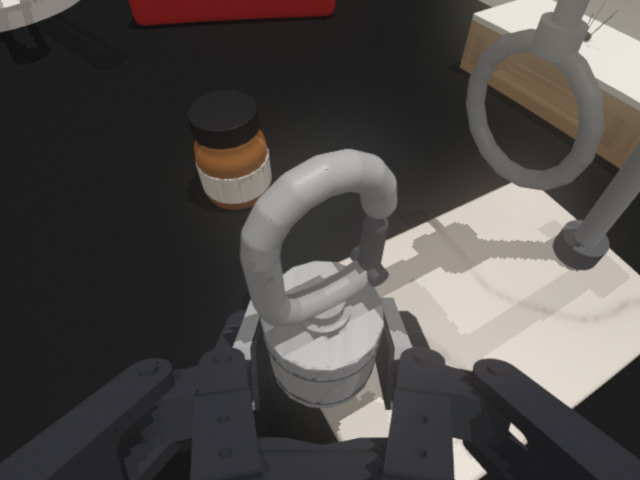

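The wrist view shows the hook held free, bow at (320,160), with nose and gate on the right at (378,210). The load ring is ahead on the right, centred at (535,108) with its lowest point at (535,182). Next I fit the ring from the depth of this view.

```bash
cat > ring.py <<'E'
from h import *
from scipy.optimize import least_squares
def ringfit(f,zt=.19,dz=0):
    g=np.array([(u,v) for v in range(480) for u in range(640)]); P=cloud(f,g); ok=f['range_z'].ravel()>0
    Q=P[ok&(abs(P[:,0]-.607)<.02)&(abs(P[:,1]-.235)<.035)&(P[:,2]>.125)&(P[:,2]<zt)]
    # torus: centre c, yaw a, R=21mm, r=3mm
    def res(a):
        n=np.array([np.cos(a[3]),np.sin(a[3]),0]); d=Q-a[:3]; h=d@n; rho=np.linalg.norm(d-h[:,None]*n,axis=1); return np.hypot(rho-.021,h)-.003
    s=least_squares(res,[.607,.235,.168,0],loss='soft_l1',f_scale=.001)
    print('ring n',len(Q),'bar',(s.x[:3]-[0,0,.021]).round(4),'yaw',np.degrees(s.x[3]).round(1),'res',np.median(abs(s.fun)).round(4)); return s.x
def hookfit(f,w):
    g=np.array([(u,v) for v in range(480) for u in range(640)]); P=cloud(f,g); ok=f['range_z'].ravel()>0
    H=P[ok&(P[:,2]>w[2]+.05)&(P[:,2]<w[2]+.09)&(np.hypot(P[:,0]-w[0],P[:,1]-w[1])<.03)]
    # bow: torus arc centre 61.5 above mid on axis, R 16.5, r 4.5; points above centre only
    def res(a):
        n=np.array([-np.sin(a[3]),np.cos(a[3]),0]); d=H-[a[0],a[1],a[2]+.0615]; h=d@n; t=d-h[:,None]*n; up=np.maximum(t[:,2],0); hor=t@np.array([np.cos(a[3]),np.sin(a[3]),0]); rho=np.hypot(hor,up); return np.hypot(rho-.0165,h)-.0045
    s=least_squares(res,[*w,0],loss='soft_l1',f_scale=.001)
    print('weight_mid',s.x[:3].round(4),'yaw',np.degrees(s.x[3]).round(1),'res',np.median(abs(s.fun)).round(4)); return s.x
E
python3 - <<'E'
from ring import *
f=grab('wrist'); p,r=tool(); a=ringfit(f); h=hookfit(f,p+[-.0007,.0004,-.0025])
print(p,'rel bar-nose end:',a[:3]-[0,0,.021]-h[:3]-[.0165,0,.057]); print(r.as_matrix().round(3).tolist())
E
```

```text
ring n 8036 bar [0.6059 0.2369 0.1468] yaw -0.9 res 0.0004
weight_mid [0.5334 0.2322 0.102 ] yaw 1.7 res 0.0003
[0.53395924 0.23042244 0.10519283] rel bar-nose end: [ 0.05600204  0.00470209 -0.01217678]
[[0.284, 0.869, 0.406], [0.498, -0.495, 0.712], [0.819, -0.0, -0.574]]
```

Request:
send_rows(
  steps=[
    {"translation":[0.1,0.4,0.3],"delta_rot":[0,0,0],"jaw":2},
    {"translation":[0.3,0.9,0.7],"delta_rot":[0,0,0],"jaw":2},
    {"translation":[0.5,1.6,1.2],"delta_rot":[0,0,0],"jaw":2},
    {"translation":[0.7,2.4,1.7],"delta_rot":[0,0,0],"jaw":2},
    {"translation":[0.8,2.9,2.1],"delta_rot":[0,0,0],"jaw":2},
    {"translation":[0.88,3.24,2.3],"delta_rot":[0,0,0],"jaw":2},
    {"translation":[0.88,3.24,2.3],"delta_rot":[0,0,0],"jaw":2},
    {"translation":[0.88,3.24,2.3],"delta_rot":[0,0,0],"jaw":2},
  ],
)

```text
time: 16.9
tool_pos: [0.5737, 0.2354, 0.0989]
tool_rot: [-0.232, 0.767, 0.446, 0.399]
contact_force: [-0.6, 0.1, -4.3]
gripper_width: 0.447
grasp_force: 61.9
```

```bash
python3 - <<'E'
from ring import *
f=grab('wrist'); p,r=tool(); a=ringfit(f,.185); h=hookfit(f,p+[-.0007,.0015,-.003])
print(p,state()['contact_force'].round(1),'rel bar-nose end:',a[:3]-[0,0,.021]-h[:3]-[.0165,0,.057]); print(r.as_matrix().round(3).tolist())
E
```

```text
ring n 10061 bar [0.6055 0.2371 0.1466] yaw -1.0 res 0.0006
weight_mid [0.5732 0.2373 0.0958] yaw 1.7 res 0.0003
[0.57360785 0.23541678 0.09898515] [-0.8  0.4 -3.7] rel bar-nose end: [ 0.01579393 -0.00020185 -0.00617499]
[[0.284, 0.869, 0.405], [0.498, -0.495, 0.712], [0.819, -0.0, -0.574]]
```

Request:
send_rows(
  steps=[
    {"translation":[0.14,0.43,0.2],"delta_rot":[0,0,0],"jaw":2},
    {"translation":[0.28,0.87,0.41],"delta_rot":[0,0,0],"jaw":2},
    {"translation":[0.43,1.3,0.61],"delta_rot":[0,0,0],"jaw":2},
    {"translation":[0.54,1.65,0.77],"delta_rot":[0,0,0],"jaw":2},
    {"translation":[0.65,2.0,0.93],"delta_rot":[0,0,0],"jaw":2},
    {"translation":[0.77,2.35,1.09],"delta_rot":[0,0,0],"jaw":2},
    {"translation":[0.88,2.69,1.26],"delta_rot":[0,0,0],"jaw":2},
    {"translation":[0.88,2.69,1.26],"delta_rot":[0,0,0],"jaw":2},
  ],
)

```text
time: 17.75
tool_pos: [0.6051, 0.2349, 0.0979]
tool_rot: [-0.231, 0.768, 0.445, 0.399]
contact_force: [1.2, 0.8, -12.8]
gripper_width: 0.448
grasp_force: 61.3
```

```bash
python3 - <<'E'
from ring import *
f=grab('wrist','w4.png'); p,r=tool(); a=ringfit(f,.175); h=hookfit(f,p+[-.0007,.0015,-.003])
print(p,state()['contact_force'].round(1),'rel bar-axis:',a[:3]-[0,0,.021]-h[:3]); print(r.as_matrix().round(3).tolist())
E
```

```text
ring n 12765 bar [0.6013 0.2228 0.1283] yaw 3.9 res 0.007
weight_mid [0.6028 0.2256 0.1008] yaw -60.1 res 0.0034
[0.60486984 0.23492149 0.09784202] [  2.2   1.2 -12.8] rel bar-axis: [-0.00157062 -0.00280864  0.02746207]
[[0.286, 0.868, 0.406], [0.499, -0.496, 0.71], [0.818, -0.0, -0.575]]
```

View pics/w4.png

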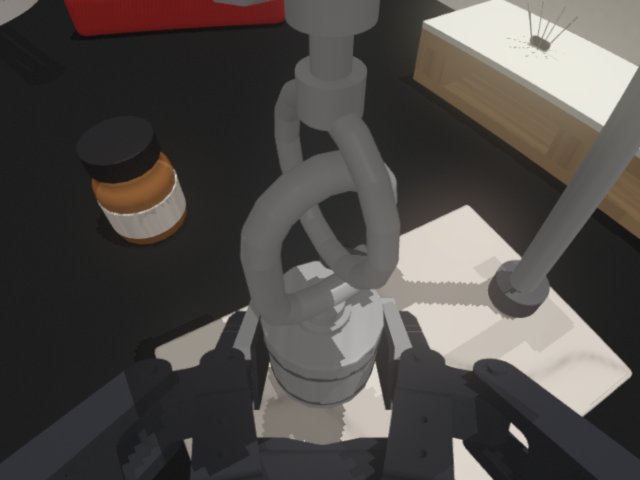

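The ring is in the throat: in the wrist view its wire passes through the bow and crosses inside the hook at about (370,275). I'll lower to the seat, keeping gentle.

Request:
send_rows(
  steps=[
    {"translation":[-0.2,0,0.14],"delta_rot":[0,0,0],"jaw":2},
    {"translation":[-0.41,0,0.29],"delta_rot":[0,0,0],"jaw":2},
    {"translation":[-0.65,0,0.46],"delta_rot":[0,0,0],"jaw":2},
    {"translation":[-0.9,0,0.63],"delta_rot":[0,0,0],"jaw":2},
    {"translation":[-1.1,0,0.78],"delta_rot":[0,0,0],"jaw":2},
    {"translation":[-1.3,0,0.92],"delta_rot":[0,0,0],"jaw":2},
    {"translation":[-1.47,0,1.04],"delta_rot":[0,0,0],"jaw":2},
    {"translation":[-1.47,0,1.04],"delta_rot":[0,0,0],"jaw":2},
  ],
)

```text
time: 18.6
tool_pos: [0.6047, 0.2355, 0.0807]
tool_rot: [-0.232, 0.767, 0.446, 0.399]
contact_force: [-0.1, 0.0, -5.1]
gripper_width: 0.448
grasp_force: 61.9
```

```bash
python3 - <<'E'
from h import *
f=grab('wrist','w5.png'); p,r=tool()
print(p,state()['contact_force'].round(1)); print(r.as_matrix().round(3).tolist())
E
```

```text
[0.60480041 0.23550584 0.080964  ] [-0.5 -1.3 -4.4]
[[0.284, 0.869, 0.405], [0.498, -0.495, 0.712], [0.819, -0.0, -0.574]]
```

View pics/w5.png

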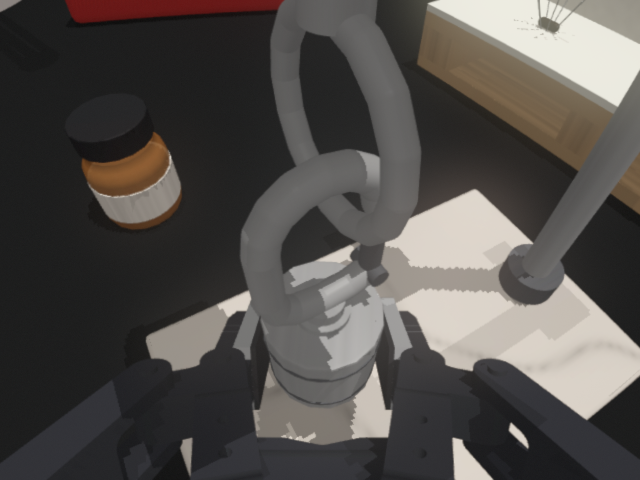

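The ring now runs through the hook: its left strand goes behind the bow, its right strand in front, and the bottom at (365,230) sits under the bow. The gate at (372,255) is upright again. I'll ease the load onto the spring.

Request:
send_rows(
  steps=[
    {"translation":[-0.1,0,0.07],"delta_rot":[0,0,0],"jaw":2},
    {"translation":[-0.2,0,0.14],"delta_rot":[0,0,0],"jaw":2},
    {"translation":[-0.29,0,0.2],"delta_rot":[0,0,0],"jaw":2},
    {"translation":[-0.38,0,0.26],"delta_rot":[0,0,0],"jaw":2},
    {"translation":[-0.46,0,0.32],"delta_rot":[0,0,0],"jaw":2},
    {"translation":[-0.54,0,0.37],"delta_rot":[0,0,0],"jaw":2},
    {"translation":[-0.6,0,0.42],"delta_rot":[0,0,0],"jaw":2},
    {"translation":[-0.6,0,0.42],"delta_rot":[0,0,0],"jaw":2},
  ],
)

```text
time: 19.45
tool_pos: [0.6052, 0.2355, 0.0742]
tool_rot: [-0.232, 0.767, 0.446, 0.4]
contact_force: [-0.5, 0.0, -1.3]
gripper_width: 0.447
grasp_force: 62.0
```

```bash
python3 - <<'E'
from h import *
print(tool()[0],state()['contact_force'].round(1))
E
```

```text
[0.6051686  0.23549557 0.07416253] [-0.5  0.  -1.3]
```

Request:
send_rows(
  steps=[
    {"translation":[-0.05,0,0.03],"delta_rot":[0,0,0],"jaw":2},
    {"translation":[-0.08,0,0.06],"delta_rot":[0,0,0],"jaw":2},
    {"translation":[-0.12,0,0.09],"delta_rot":[0,0,0],"jaw":2},
    {"translation":[-0.16,0,0.11],"delta_rot":[0,0,0],"jaw":2},
    {"translation":[-0.16,0,0.11],"delta_rot":[0,0,0],"jaw":2},
    {"translation":[-0.16,0,0.11],"delta_rot":[0,0,0],"jaw":2},
    {"translation":[-0.16,0,0.11],"delta_rot":[0,0,0],"jaw":2},
    {"translation":[-0.16,0,0.11],"delta_rot":[0,0,0],"jaw":2},
  ],
)

```text
time: 20.25
tool_pos: [0.6051, 0.2354, 0.0721]
tool_rot: [-0.232, 0.767, 0.446, 0.399]
contact_force: [-0.3, 1.1, 0.6]
gripper_width: 0.445
grasp_force: 62.0
```

```bash
python3 - <<'E'
from h import *
print(tool()[0],state()['contact_force'].round(1))
E
```

```text
[0.60509222 0.23542917 0.07209186] [-0.3  1.1  0.6]
```

The scale carries the weight now. Opening gently.

Request:
send_rows(
  steps=[
    {"translation":[0,0,0],"delta_rot":[0,0,0],"jaw":3.9},
    {"translation":[0,0,0],"delta_rot":[0,0,0],"jaw":4.1},
    {"translation":[0,0,0],"delta_rot":[0,0,0],"jaw":4.4},
    {"translation":[0,0,0],"delta_rot":[0,0,0],"jaw":4.8},
    {"translation":[0,0,0],"delta_rot":[0,0,0],"jaw":5.4},
    {"translation":[0,0,0],"delta_rot":[0,0,0],"jaw":6.2},
    {"translation":[0,0,0],"delta_rot":[0,0,0],"jaw":7},
    {"translation":[0,0,0],"delta_rot":[0,0,0],"jaw":7.5},
  ],
)

```text
time: 21.05
tool_pos: [0.6049, 0.2355, 0.0719]
tool_rot: [-0.232, 0.767, 0.446, 0.399]
contact_force: [-0.3, 0.6, -0.4]
gripper_width: 0.878
grasp_force: 0.0
```

Request:
send_rows(
  steps=[
    {"translation":[0,0,-0.3],"delta_rot":[0,0,0],"jaw":7.5},
    {"translation":[0,0,-1],"delta_rot":[0,0,0],"jaw":7.5},
    {"translation":[0,0,-2],"delta_rot":[0,0,0],"jaw":7.5},
    {"translation":[0,0,-4],"delta_rot":[0,0,0],"jaw":7.5},
    {"translation":[0,0,-6],"delta_rot":[0,0,0],"jaw":7.5},
    {"translation":[0,0,-8],"delta_rot":[0,0,0],"jaw":7.5},
    {"translation":[0,0,-10],"delta_rot":[0,0,0],"jaw":7.5},
    {"translation":[0,0,-10],"delta_rot":[0,0,0],"jaw":7.5},
  ],
)

```text
time: 21.85
tool_pos: [0.5651, 0.1625, 0.1315]
tool_rot: [-0.23, 0.767, 0.445, 0.401]
contact_force: [0.2, -0.6, 0.4]
gripper_width: 0.877
grasp_force: 0.0
```

```bash
python3 - <<'E'
from ring import *
f=grab('wrist','w6.png'); p,r=tool(); print(p,state()['contact_force'].round(1))
h=hookfit(f,np.array([.6055,.2365,.0682])); 
E
```

```text
[0.56489406 0.16316987 0.13057488] [0.1 0.  0.7]
weight_mid [0.6055 0.2378 0.069 ] yaw 3.9 res 0.0006
```

View pics/w6.png

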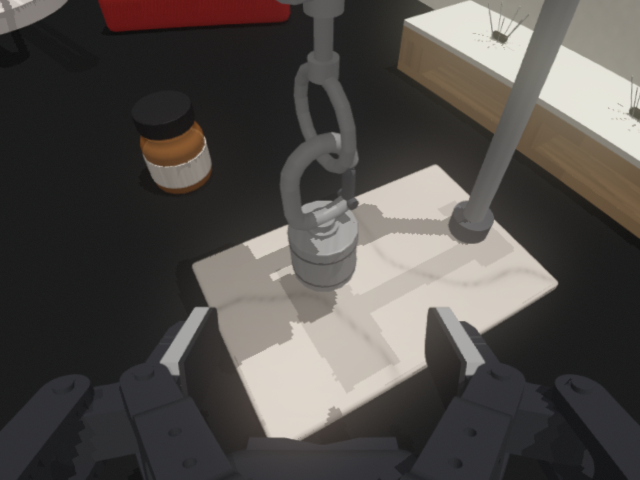

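The weight hangs on the ring with the gripper clear: bow through the ring at (330,150), gate at (350,190) shut. I'll let it settle for a few seconds and check that it is still.

Request:
send_rows(
  steps=[
    {"translation":[0,0,-3],"delta_rot":[0,0,0],"jaw":7.5},
    {"translation":[0,0,-5],"delta_rot":[0,0,0],"jaw":7.5},
    {"translation":[0,0,-5],"delta_rot":[0,0,0],"jaw":7.5},
    {"translation":[0,0,-5],"delta_rot":[0,0,0],"jaw":7.5},
    {"translation":[0,0,-5],"delta_rot":[0,0,0],"jaw":7.5},
    {"translation":[0,0,-5],"delta_rot":[0,0,0],"jaw":7.5},
    {"translation":[0,0,-5],"delta_rot":[0,0,0],"jaw":7.5},
    {"translation":[0,0,-5],"delta_rot":[0,0,0],"jaw":7.5},
  ],
)

```text
time: 22.7
tool_pos: [0.5439, 0.1291, 0.1575]
tool_rot: [-0.232, 0.767, 0.446, 0.399]
contact_force: [0.1, -0.1, 0.6]
gripper_width: 0.875
grasp_force: 0.0
```

Request:
send_rows(
  steps=[
    {"translation":[0,0,0],"delta_rot":[0,0,0],"jaw":7.5},
    {"translation":[0,0,0],"delta_rot":[0,0,0],"jaw":7.5},
    {"translation":[0,0,0],"delta_rot":[0,0,0],"jaw":7.5},
    {"translation":[0,0,0],"delta_rot":[0,0,0],"jaw":7.5},
    {"translation":[0,0,0],"delta_rot":[0,0,0],"jaw":7.5},
    {"translation":[0,0,0],"delta_rot":[0,0,0],"jaw":7.5},
    {"translation":[0,0,0],"delta_rot":[0,0,0],"jaw":7.5},
    {"translation":[0,0,0],"delta_rot":[0,0,0],"jaw":7.5},
  ],
)

```text
time: 23.5
tool_pos: [0.5441, 0.1287, 0.1579]
tool_rot: [-0.232, 0.767, 0.446, 0.399]
contact_force: [0.3, 0.4, 0.4]
gripper_width: 0.878
grasp_force: 0.0
```

Request:
send_rows(
  steps=[
    {"translation":[0,0,0],"delta_rot":[0,0,0],"jaw":7.5},
    {"translation":[0,0,0],"delta_rot":[0,0,0],"jaw":7.5},
    {"translation":[0,0,0],"delta_rot":[0,0,0],"jaw":7.5},
    {"translation":[0,0,0],"delta_rot":[0,0,0],"jaw":7.5},
    {"translation":[0,0,0],"delta_rot":[0,0,0],"jaw":7.5},
    {"translation":[0,0,0],"delta_rot":[0,0,0],"jaw":7.5},
    {"translation":[0,0,0],"delta_rot":[0,0,0],"jaw":7.5},
    {"translation":[0,0,0],"delta_rot":[0,0,0],"jaw":7.5},
  ],
)

```text
time: 24.3
tool_pos: [0.5441, 0.1287, 0.158]
tool_rot: [-0.232, 0.767, 0.446, 0.399]
contact_force: [0.3, 0.0, -0.6]
gripper_width: 0.879
grasp_force: 0.0
```

```bash
python3 - <<'E'
from ring import *
g0=None
for i in range(8):
    f=grab('wrist'); h=hookfit(f,np.array([.6055,.2378,.069])); g=f['pixels'].astype(int)
    if g0 is not None: print((abs(g-g0).max(2)>25).sum())
    g0=g
print(state()['joint_vel'].round(3),state()['time'])
E
```

```text
weight_mid [0.6054 0.2378 0.0689] yaw 4.2 res 0.0007
weight_mid [0.6055 0.2378 0.069 ] yaw 4.1 res 0.0007
0
weight_mid [0.6055 0.2378 0.069 ] yaw 4.0 res 0.0007
0
weight_mid [0.6054 0.2378 0.0689] yaw 3.8 res 0.0007
0
weight_mid [0.6054 0.2379 0.069 ] yaw 4.2 res 0.0007
0
weight_mid [0.6054 0.2378 0.0689] yaw 4.0 res 0.0007
0
weight_mid [0.6055 0.2378 0.069 ] yaw 4.1 res 0.0007
0
weight_mid [0.6055 0.2378 0.0689] yaw 4.2 res 0.0007
0
[ 0.    -0.     0.     0.    -0.002 -0.   ] 24.7
```

Eight successive frames show no movement, so I'm handing it in.

```bash
python3 -c "
from plant import *
print(job_done())"
```

```text
the job is handed in; nothing more can be done
None
```

The check weight hangs still on the scale's load ring with the gate shut and the gripper clear, and I handed the job in at about 25 s; `job_done()` returned no verdict.

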